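Snug a restored bowl in its cradle with the star-wheel adjuster

ROBOT

A 6-joint arm with a two-finger parallel gripper is mounted at the origin on the work surface. World frame = base frame: x ahead of the robot, y to its left, z up, the work surface at z = 0. Lengths are in m, angles in rad, forces in N, time in s.
With the tool pointing down it reaches from about 0.375 to 0.9 m from the base axis. Payload 3.1 kg.
Tool frame: the origin (TCP) lies midway between the tips of the shut fingers; the grasp point (between the pads) lies 19 mm behind it; x points along the fingers, z is the direction in which the jaws open and shut, and the axes are right-handed (so a half turn about x gives the same grasp; the last joint's range is limited). The gripper opens to 87 mm and grips with 3 to 60 N. Pads are 19 mm wide; open, the fingers measure 117 mm over their backs; the gripper's body (75 mm by 190 mm) begins 51 mm behind the grasp point.
Start: joints at [-0.178, 0.527, 1.433, -0, 1.181, -0.178], TCP at [0.625, 0, 0.223] pointing down, gripper open.
Joint ranges: [-3.08, 3.08], [-0.75, 2.2], [0.22, 2.44], [-1.43, 4.57], [0, 2.65], [-2.85, 2.85]. Speed limits (rad/s): [2.79, 2.79, 3.14, 3.14, 3.14, 3.14].

INTERFACE

Orientations are given as a unit quaternion [x, y, z, w].
In Python, from rig import robot, optics, workorder gives the robot as it stands.
- The arm moves only by the tool arm_command, never from a script. Its argument "plan" is a list of rows, each a list of 7 numbers: the shift along the tool's x, y, z in cm, then the turn, a rotation vector about the tool's x, y, z in rad, then the finger opening in cm, from 0 to 8.7. In form: [[x, y, z, ax, ay, az, gripper], ...]. A call has 1 to 12 rows; each row shifts and turns the pose as measured when the row begins, along the tool's axes as they then stand; what a row does not reach is not made up. A row lasts 1/8 s, in which the tool goes at most 62.5 mm and 10.7 degrees, less where a joint would pass 70% of its speed; a pose out of reach is approached as far as the arm can. A call with a gripper value outside its range is refused whole. The fingers move at their own pace and stop on an object; "grip_force" is the grip in N (left out, the last holds). Time passes only in rows, so rows that do not move let the fingers close. It gives the time, the measured TCP pose, the force and the opening at its end, in the units of the state.
- robot.get_obs(): the state, without advancing time (a new reading comes with each control period).
- optics.camera(name): name is "scene" or "side" or "wrist"; returns (picture, depth): 480x640x3 uint8, blue, green, red; 480x640 float32, m along the optical axis (not along the pixel's ray), 0 where there is no reading.
- optics.camera_info(name): a dict with "mtx" (3x3 intrinsics, pixels), "position" and "rotation" of the camera in the world; the wrist camera has in their place "tool_from_camera" (4x4, takes a point from camera to tool coordinates, whose origin is the TCP and whose axes are the tool frame's). Camera axes: x right, y down, z forward; pixel columns grow to the right and rows downward; lengths in m; the calibration is good to about 2 mm. A picture is of the moment at which its call begins: read the wrist's pose just before it. camera_info takes no time and is no camera call.
- workorder.hand_in(): hands the job in, once; it reports no verdict.
The state is a dict: "time": time; "q": joint angles; "joint_velocities": joint speeds; "joint_torque": joint torques, N m; "position": TCP position; "tool_rot": TCP orientation; "ft_force": force on the tool from outside, world axes, zero at the start; "moment": the same for the moment, N m; "grip_width": finger opening in m.
Only numpy, scipy, OpenCV 4.12 (cv2) and the standard library are available. Lean on these libraries where they do the work, as an engineer would, in place of code of your own. Each camera call takes 0.05 s, during which the arm holds its last target. There are 200 camera calls.

TASK

Take the red-handled adjuster from its wooden stand and, working its blade through the slot in the lid of the blue jack, push the star wheel inside towards the bowl, about a tooth at each stroke, until the shoe has slid the bowl against the fixed stop behind it and grips it snugly; stop as soon as the wheel turns stiff, for the pot is fragile and must not be squeezed hard. Then put the adjuster back upright in the hole of its stand, let go, and leave everything else on the bench where it is. Move the shoe and the bowl only by means of the star wheel: touch neither with the fingers or the tool.

Things in the scene. Friction and masses are not known exactly. Their poses are not given: they have to be found in the camera images.
- cradle: Bare aluminium base plate 200 x 290 x 8 mm, fixed, origin on its underside at the bench top. Its +y is the shoe's way of travel, from the jack to the bowl; z up. At y -33 to -117 mm stands the blue jack housing, 52 mm wide, lid top 88 mm above the bench. The middle line of jack, shoe and bowl is x = 0.
- slot (a point): Centre of the access slot at the top face of the jack's blue lid (cradle frame 0, -75, 88 mm), axes as the cradle's. The slot is 14 mm wide in x and 44 mm long in y (y -22 to +22 mm from here); the lid is 4 mm thick. A blade that meets a tooth tip stops 8 to 12 mm below this point; in a gap it goes 16 mm down with at most a light rub.
- wheel_axis (a point): Centre of the brass star wheel, 40 mm under the slot's centre; its axis lies along the cradle's x. 10 teeth, 12 mm wide, 5 mm thick, straight sides, rounded tips; tip radius 32 mm, hub radius 18 mm; at the tips the pitch is 20 mm, the free gap 15 mm. Where the teeth stand is not measured: look through the slot or feel. Teeth pushed towards +y drive the shoe to the bowl, 8 mm per tooth.
- wheel_top (a point): Highest point a tooth tip reaches, 8 mm under the slot's centre. The wheel stays where it is left. Pushing its teeth along takes 4 to 5 N, 5 to 7 N while the shoe slides the bowl (7.5 N for a moment as a tooth starts); once the bowl meets the stop it climbs by about 1.5 N per mm of blade travel. 9 to 10 N on the blade is snug; 15 N squeezes the pot too hard.
- shoe: Yellow shoe, 44 mm wide and 28 mm high, with a cork face, on a bar out of the jack; origin at the centre of its face (32 mm above the bench), own y towards the bowl. It is sprung inside (8 N per mm) and slides as the star wheel turns; the wheel holds up to about 9 N on it. It starts some 8 to 22 mm short of the bowl.
- bowl: Terracotta footed bowl, loose, 0.5 kg, 90 mm high, rim diameter 136 mm, foot a cylinder 76 mm in diameter and 45 mm high; origin at the centre of the underside, standing on the cradle plate 8 mm above the bench. Against the stop its axis is at y = 85 mm in the cradle frame; it starts 0 to 6 mm short of that and up to 5 mm to the side.
- stop: Fixed steel stop with a flat cork face, 80 mm wide and 36 mm high, behind the bowl; origin at the foot of the middle of the face, on the plate (cradle frame 0, 123, 8 mm); the face looks along the cradle's -y, back at the jack.
- adjuster: The adjuster tool, 0.12 kg, loose, 95 mm long, upright in its stand. Origin at the tip of its steel blade, z up along the tool. Blade 36 mm long, 8 mm wide (x), 4 mm thick (y); round flange 32 mm across at z 36 to 41 mm; red handle 20 x 20 mm at z 41 to 95 mm. Gripped across its y sides it takes the push best. In the slot the blade's y lies along the slot's y, either way round.
- shoulder (a point): Centre of the underside of the adjuster's flange, 36 mm above the blade tip; it rests on the stand's top.
- stand: Fixed wooden block 80 x 80 x 50 mm, origin at the centre of its underside. One square hole 14 x 14 mm, 42 mm deep, in the middle of its top; the blade hangs in it and the flange rests on the top.
- stand_hole0 (a point): Centre of the mouth of the stand's hole, 50 mm above the bench.
- sherd: Bystander: terracotta sherd, about 45 x 45 x 7 mm, on the cradle plate beside the shoe.
- plaster_ring: Bystander: plaster support ring, 64 mm across, 22 mm high.
- glue: Bystander: white glue bottle, 44 mm across, 110 mm high.
- putty: Bystander: putty jar, 68 mm across, 55 mm high.
- tape: Bystander: green tape roll, 90 mm across, 24 mm high.
- brush: Bystander: brush, 170 mm long, lying on the bench.
Not all that is in view belongs to the job. Of the things that look like the adjuster, the smallest one is meant.

How it is judged:
On the way, in this order (a step that is already met when the one before it is completed fails the run):
1. with the adjuster out of its stand, the star wheel has driven the shoe forward by 4 mm (distance of shoe from where it was at the start of the episode above 0.004 m and distance between adjuster and stand above 0.08 m), for 0.1 s.
2. the shoe presses the bowl against the stop (contact force between bowl and stop above 1.5 N and contact force between bowl and shoe above 2 N), for 0.2 s.
At the end, for the whole second after the job is handed in: The bowl stands upright (within 0.05 rad) and still, held by the shoe (over 2 N) against the stop (over 1.5 N); the adjuster stands upright (0.08 rad) and at rest in the stand's hole, its flange on the stand's top (within 7 mm sideways, 4 mm in height) (all of step 2 and horizontal distance between shoulder and stand_hole0 below 0.007 m and z of shoulder in the frame of stand_hole0 between -0.004 and 0.004 m and angle between adjuster's own z axis and vertical below 0.08 rad and linear speed of adjuster below 0.02 m/s and linear speed of bowl below 0.01 m/s and angle between bowl's own z axis and vertical below 0.05 rad); the robot touches nothing.
It fails at once if the shoe squeezes the bowl with more than 25 N (contact force between shoe and bowl above 25 N).
It fails at once if the robot touches the shoe or the bowl (contact force between any of the fingers, the arm and shoe above 0.5 N or contact force between any of the fingers, the arm and bowl above 0.5 N).
It fails at once if the adjuster touches the shoe or the bowl (contact force between adjuster and shoe above 0.5 N or contact force between adjuster and bowl above 0.5 N).
It fails at once if a bystander is moved by more than 20 mm (distance of any of sherd, plaster_ring, glue, putty, tape, brush from where it was at the start of the episode above 0.02 m).
It also fails if it takes over 64 s, if anything falls off the work surface, if the arm or the gripper's body presses on something with over 40 N, if the wrist force passes 120 N, or if a joint passes its speed limit or range.

## Working session

There is one attempt and no reset: what is moved stays moved. The work goes in short steps, Python scripts to look and compute and a tool call to move; the robot and the scene stay as the last step left them, time stands still between calls to the robot, and variables do not carry over. Pictures are saved under pics/ and viewed, about 8 in all and at most 12, crops included, and the job is handed in when it is done.

Besides the shell and the picture viewer there is one more tool, called after "Request:" as name(argument=value, ...), one argument or row to a line, values as JSON. arm_command: Moves the arm, as the interface text tells. Its arguments: {"type":"object","properties":{"plan":{"type":"array"},"grip_force":{"type":"number"}},"required":["plan"]}

```bash
mkdir -p pics; ls
python3 - <<'E'
from rig import robot, optics, workorder
import cv2,numpy as np
print(robot.get_obs())
for n in ("scene","side"):
    im,d=optics.camera(n); cv2.imwrite(f"pics/{n}0.png",im); np.save(f"pics/{n}0.npy",d)
    print(n,optics.camera_info(n))
print(optics.camera_info("wrist"))
E
```

```text
pics
{'time': 0.0, 'q': array([-1.78499603e-01,  5.28483660e-01,  1.43390316e+00, -8.84606448e-06,
        1.18139743e+00, -1.78524109e-01]), 'joint_velocities': array([-0.00228086,  0.00041005, -0.0007779 ,  0.00057732,  0.00050483,
        0.00075221]), 'joint_torque': array([-5.45745443e-04, -4.40045428e+01, -1.76593530e+01,  6.32597599e-02,
        5.83207863e-02, -1.53719384e-04]), 'position': array([6.24264009e-01, 1.59959144e-04, 2.21560620e-01]), 'tool_rot': array([1.24884827e-04, 7.07869403e-01, 1.44594276e-04, 7.06343310e-01]), 'ft_force': array([-0.33771229, -0.42587768,  0.39704215]), 'moment': array([ 0.0163774 ,  0.00779489, -0.01980697]), 'grip_width': 0.08709691439409711}
scene {'mtx': array([[495.34456248,   0.        , 320.73544883],
       [  0.        , 495.34456248, 241.32768557],
       [  0.        ,   0.        ,   1.        ]]), 'position': array([1.05225556, 0.01813887, 0.84169713]), 'rotation': array([ 0.64900619,  0.68715289, -0.23557927, -0.22608467])}
side {'mtx': array([[514.95258889,   0.        , 322.52766211],
       [  0.        , 514.95258889, 237.78788547],
       [  0.        ,   0.        ,   1.        ]]), 'position': array([ 0.2328561 , -0.6769536 ,  0.87165975]), 'rotation': array([ 0.91700175, -0.16504283,  0.05585935, -0.35881526])}
{'mtx': array([[428.70610465,   0.        , 315.48506003],
       [  0.        , 428.70610465, 243.22731762],
       [  0.        ,   0.        ,   1.        ]]), 'tool_from_camera': array([[ 1.03204421e-04, -2.48560110e-01,  9.68616467e-01,
        -1.62074411e-01],
       [ 1.57118203e-03, -9.68615237e-01, -2.48559962e-01,
         6.70453657e-02],
       [ 9.99998760e-01,  1.54752527e-03,  2.90567804e-04,
        -5.98302328e-04],
       [ 0.00000000e+00,  0.00000000e+00,  0.00000000e+00,
         1.00000000e+00]])}
```

View pics/scene0.png

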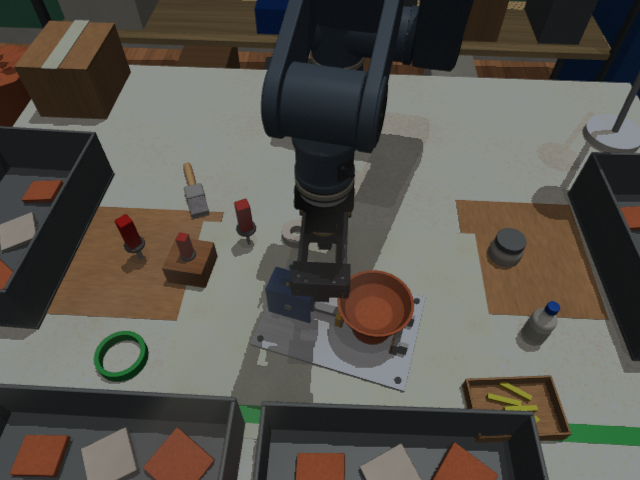

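View pics/side0.png

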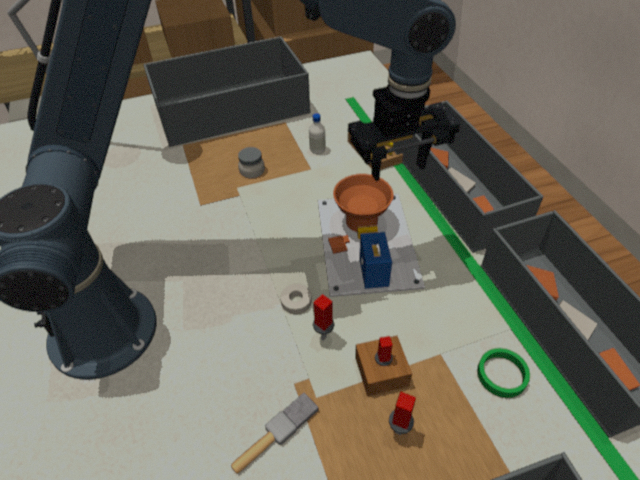

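Three red-handled tools: scene (130,233), (185,247) and (244,218). The one at (185,247), side (385,348), stands in the wooden block and is the smallest. I'll measure it and the lid, and confirm in a crop.

```bash
cat > h.py <<'E'
import cv2,numpy as np
from rig import robot, optics, workorder
from scipy.spatial.transform import Rotation as R
def pose(n):
    i=optics.camera_info(n)
    if n=="wrist":
        o=robot.get_obs(); T=np.eye(4); T[:3,:3]=R.from_quat(o["tool_rot"]).as_matrix(); T[:3,3]=o["position"]
        T=T@i["tool_from_camera"]
    else:
        T=np.eye(4); T[:3,:3]=R.from_quat(i["rotation"]).as_matrix(); T[:3,3]=i["position"]
    return i["mtx"],T
def cloud(K,T,d):
    v,u=np.mgrid[:480,:640]
    p=np.stack([(u-K[0,2])/K[0,0]*d,(v-K[1,2])/K[1,1]*d,d],-1)
    return p@T[:3,:3].T+T[:3,3]
def ray(K,T,uv,z):
    r=T[:3,:3]@np.array([(uv[0]-K[0,2])/K[0,0],(uv[1]-K[1,2])/K[1,1],1]); return T[:3,3]+r*(z-T[2,3])/r[2]
def pix(K,T,P):
    c=(np.asarray(P)-T[:3,3])@T[:3,:3]; return c[...,:2]/c[...,2:]*[K[0,0],K[1,1]]+K[:2,2]
E
python3 - <<'E'
from h import *
for n in("side","scene"):
    K,T=pose(n); im=cv2.imread(f"pics/{n}0.png"); d=np.load(f"pics/{n}0.npy"); P=cloud(K,T,d)
    hsv=cv2.cvtColor(im,cv2.COLOR_BGR2HSV); H,S,V=cv2.split(hsv)
    blue=((H>100)&(H<125)&(S>110)).astype(np.uint8)
    red=(((H<5)|(H>175))&(S>190)).astype(np.uint8)
    for nm,m in(("blue",blue),("red",red)):
        k,l,st,c=cv2.connectedComponentsWithStats(m)
        for j in range(1,k):
            if st[j,4]<60: continue
            q=P[l==j]; q=q[d[l==j]>0]
            if not len(q): continue
            zt=np.percentile(q[:,2],97); top=q[q[:,2]>zt-.006]
            rect=cv2.minAreaRect((top[:,:2]*1000).astype(np.float32))
            print(n,nm,c[j].round(),st[j,4],"ztop",zt.round(4),"top mean",top.mean(0).round(4),"rect",np.round(rect[0]),np.round(rect[1]),round(rect[2],1))
    # stand top plane
    m=(P[...,2]>.044)&(P[...,2]<.055)&(H>5)&(H<22)&(S>90)&(P[...,1]<-.1)&(P[...,0]>.3)&(P[...,0]<.8)&(d>0)
    if m.sum():
        q=P[m]; print("stand",m.sum(),q.mean(0).round(4),cv2.minAreaRect((q[:,:2]*1000).astype(np.float32)))
a=cv2.imread("pics/side0.png")[290:440,300:460]; b=cv2.imread("pics/side0.png")[180:330,290:450]
cv2.imwrite("pics/c1.png",cv2.resize(np.hstack([a,b]),None,fx=2.5,fy=2.5,interpolation=cv2.INTER_CUBIC))
E
```

```text
side blue [375. 261.] 1316 ztop 0.0898 top mean [ 0.5574 -0.0617  0.0875] rect [558. -60.] [83. 51.] 75.8
side red [323. 312.] 460 ztop 0.1249 top mean [ 0.4039 -0.1728  0.1232] rect [ 404. -172.] [25. 24.] 25.8
side red [385. 349.] 257 ztop 0.1102 top mean [ 0.4791 -0.2765  0.1082] rect [ 479. -275.] [18. 18.] 77.5
side red [403. 410.] 489 ztop 0.1253 top mean [ 0.4588 -0.3904  0.1236] rect [ 459. -390.] [25. 24.] 47.8
stand 1459 [ 0.4764 -0.2821  0.0494] ((475.0472717285156, -320.6402587890625), (172.9041748046875, 80.75867462158203), 83.35971069335938)
scene blue [270.  15.] 939 ztop -0.1009 top mean [-0.7912 -0.2656 -0.079 ] rect [-149. -190.] [1485.  128.] 6.8
scene blue [612.  16.] 1124 ztop -0.0429 top mean [-0.8047  1.048  -0.0364] rect [-802. 1049.] [14. 92.] 78.6
scene blue [627.  57.] 1350 ztop -0.0543 top mean [-0.7116  1.0493 -0.0469] rect [-701. 1049.] [12. 71.] 89.9
scene blue [580.  69.] 820 ztop -0.283 top mean [-0.7999  1.0476 -0.2762] rect [-797. 1047.] [11. 80.] 79.5
scene blue [552. 308.] 153 ztop 0.111 top mean [0.5962 0.3939 0.1089] rect [595. 395.] [19. 22.] 46.1
scene red [127. 230.] 439 ztop 0.1246 top mean [ 0.4628 -0.3872  0.1228] rect [ 462. -388.] [29. 25.] 45.7
stand 1067 [ 0.4886 -0.2727  0.0488] ((474.86334228515625, -321.3480224609375), (176.49351501464844, 84.22219848632812), 83.06543731689453)
```

View pics/c1.png

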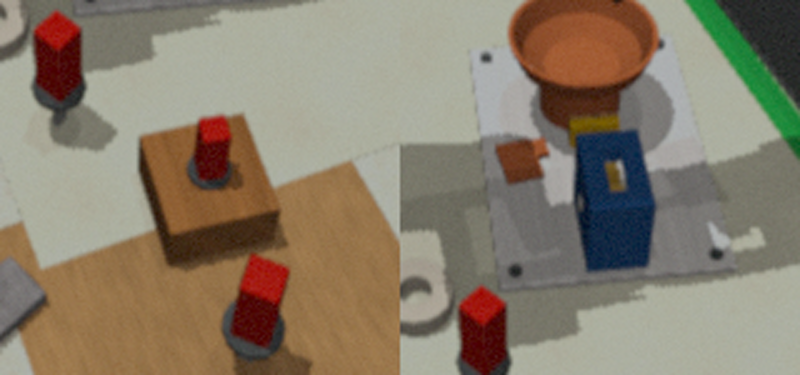

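The crop confirms the smallest red tool, in the stand, at about (0.479,-0.275), top z 0.109. The slot is near (0.558,-0.060) and the cradle yaw is about -14°. Moving above the stand now.

Request:
arm_command(
  plan=[
    [0,-4.6,-2.4,0,0,0,8.7],
    [0,-4.6,-2.4,0,0,0,8.7],
    [0,-4.6,-2.4,0,0,0,8.7],
    [0,-4.6,-2.4,0,0,0,8.7],
    [0,-4.6,-2.4,0,0,0,8.7],
    [0,-4.6,-2.4,0,0,0,8.7],
    [0,0,0,-0.17,0,0,6],
    [0,0,0,-0.17,0,0,6],
    [0,0,0,-0.17,0,0,6],
    [0,0,0,-0.17,0,0,6],
  ],
)

```text
time: 1.35
position: [0.4743, -0.2841, 0.2173]
tool_rot: [-0.241, 0.666, 0.245, 0.662]
ft_force: [-0.1, -0.6, 0.0]
grip_width: 0.0618
```

Request:
arm_command(
  plan=[
    [0,0,0,-0.17,0,0,6],
    [0,0,0,-0.17,0,0,6],
    [0,0,0,-0.17,0,0,6],
    [0,0,0,-0.17,0,0,6],
    [0,0,0,0,0,0,6],
  ],
)

```text
time: 1.98
position: [0.4728, -0.2829, 0.2151]
tool_rot: [-0.452, 0.541, 0.461, 0.539]
ft_force: [-0.4, 0.2, -0.0]
grip_width: 0.0598
```

```bash
cat > look.py <<'E'
from h import *
import sys
n,tag=sys.argv[1],sys.argv[2]
o=robot.get_obs(); K,T=pose(n); im,d=optics.camera(n); cv2.imwrite(f"pics/{tag}.png",im); np.savez(f"pics/{tag}.npz",K=K,T=T,d=d,im=im)
m=R.from_quat(o["tool_rot"]).as_matrix()
print(o["time"],o["position"].round(4),"toolx",m[:,0].round(4),"jaw yaw",np.degrees(np.arctan2(m[1,2],m[0,2])).round(2),o["ft_force"].round(2),o["grip_width"].round(4),"q",o["q"].round(2))
E
python3 look.py wrist w1
python3 - <<'E'
from h import *
f=np.load("pics/w1.npz"); K,T,d,im=f["K"],f["T"],f["d"],f["im"]; P=cloud(K,T,d)
H,S,V=cv2.split(cv2.cvtColor(im,cv2.COLOR_BGR2HSV))
m=((H<5)|(H>175))&(S>170)&(P[...,2]>.1045)&(P[...,2]<.114)&(d>0)
q=P[m]; print(m.sum(),q.mean(0),cv2.minAreaRect((q[:,:2]*1000).astype(np.float32)))
m=(P[...,2]>.046)&(P[...,2]<.054)&(H>5)&(H<22)&(S>90)&(d>0); m&=(abs(P[...,0]-.478)<.065)&(abs(P[...,1]+.277)<.065)
q=P[m]; print(m.sum(),q.mean(0),cv2.minAreaRect((q[:,:2]*1000).astype(np.float32)))
E
```

```text
940 [ 0.47647179 -0.28561232  0.10879668] ((471.72808837890625, -329.64239501953125), (129.64370727539062, 29.79315757751465), 76.74051666259766)
8445 [ 0.47644867 -0.27510039  0.04995412] ((479.6476135253906, -275.2314147949219), (80.04059600830078, 80.60319519042969), 83.20499420166016)Traceback (most recent call last):
  File "look.py", line 6, in <module>
    print(o["time"],o["position"].round(4),"toolx",m[:,0].round(4),"jaw yaw",np.degrees(np.arctan2(m[1,2],m[0,2])).round(2),o["ft_force"].round(2),o["grip_width"].round(4),"q",o["q"].round(2))
                                                                                                                                                   ^^^^^^^^^^^^^^^^^^^^^
AttributeError: 'float' object has no attribute 'round'
```

View pics/w1.png

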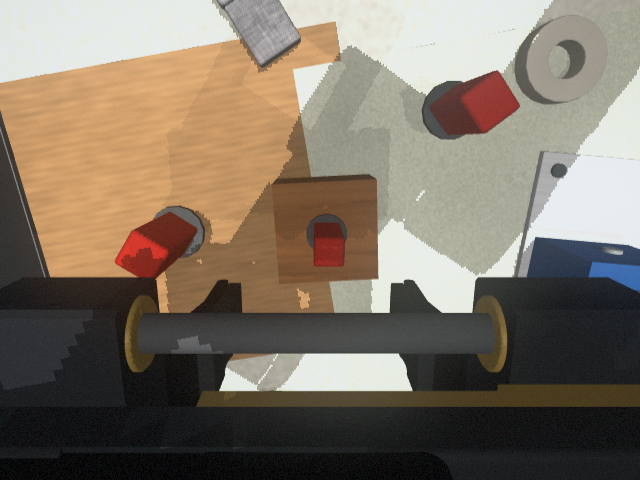

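The wrist view shows the adjuster (328,245) in the stand (325,230), with taller look-alikes at (160,240) and (475,105), clear of the fingers. I'll isolate its handle.

```bash
sed -i 's/o\["grip_width"\].round(4)/round(o["grip_width"],4)/;s/print(o\["time"\]/print(round(o["time"],2)/' look.py
python3 - <<'E'
from h import *
f=np.load("pics/w1.npz"); K,T,d,im=f["K"],f["T"],f["d"],f["im"]; P=cloud(K,T,d)
H,S,V=cv2.split(cv2.cvtColor(im,cv2.COLOR_BGR2HSV))
m=((H<5)|(H>175))&(S>150)&(P[...,2]>.104)&(P[...,2]<.114)&(d>0)&(abs(P[...,0]-.478)<.03)&(abs(P[...,1]+.276)<.03)
q=P[m]; print(m.sum(),q.mean(0),cv2.minAreaRect((q[:,:2]*1000).astype(np.float32)))
o=robot.get_obs(); M=R.from_quat(o["tool_rot"]).as_matrix(); print(o["position"],M.round(4),np.degrees(np.arctan2(M[1,2],M[0,2])),o["q"].round(2))
print("target delta in tool",M.T@(np.append(q.mean(0)[:2],.062)-o["position"]))
E
```

```text
871 [ 0.47871508 -0.27520523  0.10868671] ((479.1379699707031, -274.960693359375), (19.487201690673828, 19.095552444458008), 80.3892822265625)
[ 0.47273448 -0.2828517   0.21512114] [[-0.0111 -0.9857  0.1679]
 [ 0.0079  0.1678  0.9858]
 [-0.9999  0.0123  0.0059]] 80.33307823650371 [-0.74  0.44  1.62 -0.    1.09 -2.14]
target delta in tool [ 0.15310094 -0.00648852  0.0076369 ]
```

Request:
arm_command(
  plan=[
    [4,-0.6,0.8,0,0.006,-0.012,6],
    [4,0,0,0,0,0,6],
    [4,0,0,0,0,0,6],
    [2,0,0,0,0,0,6],
    [0,0,0,0,0,0,6],
  ],
)

```text
time: 2.65
position: [0.4814, -0.2768, 0.0721]
tool_rot: [-0.454, 0.543, 0.451, 0.544]
ft_force: [-0.1, -0.2, 1.0]
grip_width: 0.0599
```

Run:
```python
from h import *
o=robot.get_obs(); M=R.from_quat(o["tool_rot"]).as_matrix(); print(o["position"],M.round(4),o["ft_force"])
print("target delta in tool",M.T@(np.array([.4789,-.275,.062])-o["position"]))
```

```text
[ 0.48140607 -0.27678875  0.07207174] [[ 0.0031 -0.9834  0.1815]
 [-0.0027  0.1815  0.9834]
 [-1.     -0.0035 -0.0021]] [-0.07875292 -0.18280692  0.95386549]
target delta in tool [0.01005904 0.00282464 0.00132554]
```

Request:
arm_command(
  plan=[
    [1.0,0.3,0.15,-0.012,-0.002,0.003,6],
    [0,0,0,0,0,0,3],
    [0,0,0,0,0,0,1.5],
    [0,0,0,0,0,0,1.5],
    [0,0,0,0,0,0,1.5],
    [0,0,0,0,0,0,1.5],
  ],
  grip_force=45,
)

```text
time: 3.4
position: [0.4805, -0.2762, 0.0649]
tool_rot: [-0.458, 0.541, 0.453, 0.542]
ft_force: [0.3, -0.3, -0.6]
grip_width: 0.0197
```

```bash
cat > st.py <<'E'
from h import *
import sys
o=robot.get_obs(); M=R.from_quat(o["tool_rot"]).as_matrix(); print(round(o["time"],2),o["position"].round(4),"x",M[:,0].round(4),"jawyaw",np.degrees(np.arctan2(M[1,2],M[0,2])).round(2),o["ft_force"].round(2),o["moment"].round(2),round(o["grip_width"],4))
if len(sys.argv)>3: print("delta tool cm",(100*M.T@(np.array([float(a) for a in sys.argv[1:4]])-o["position"])).round(2))
d=M.T@np.array([0,0,-1]); print("uprighting rot y,z",(-d[2]).round(4),d[1].round(4))
E
python3 st.py .4789 -.275 .062
```

```text
3.4 [ 0.4805 -0.2762  0.0649] x [ 0.0054 -0.0044 -1.    ] jawyaw 80.14 [ 0.25 -0.25 -0.56] [ 0.14 -0.   -0.02] 0.0197
delta tool cm [0.29 0.18 0.1 ]
uprighting rot y,z -0.0034 0.0061
```

Request:
arm_command(
  plan=[
    [-4,0,0,0,0,0,1.5],
    [-4,0,0,0,0,0,1.5],
    [-3,0,0,0,-0.003,0.006,1.5],
    [0,-1.9,4.5,0,0,0,1.5],
    [0,-1.9,4.5,0,0,0,1.5],
    [0,-1.9,4.5,0,0,0,1.5],
    [0,-1.9,4.5,0,0,0,1.5],
    [0,-1.9,4.5,0,0,0,1.5],
    [0,0,0,0.07,0,0,1.5],
    [0,0,0,0,0,0,1.5],
  ],
)

```text
time: 4.65
position: [0.6153, -0.0643, 0.1766]
tool_rot: [-0.434, 0.558, 0.436, 0.557]
ft_force: [-0.7, -0.7, -1.3]
grip_width: 0.0197
```

```bash
python3 st.py .612 -.07 .165; python3 look.py wrist w2; python3 look.py side s2
python3 - <<'E'
from h import *
f=np.load("pics/w2.npz"); K,T,d,im=f["K"],f["T"],f["d"],f["im"]; P=cloud(K,T,d)
H,S,V=cv2.split(cv2.cvtColor(im,cv2.COLOR_BGR2HSV))
m=(H>95)&(H<130)&(S>90)&(P[...,2]>.080)&(P[...,2]<.096)&(d>0)&(abs(P[...,0]-.56)<.1)&(abs(P[...,1]+.06)<.1)
q=P[m]; print("lid",m.sum(),q.mean(0),cv2.minAreaRect((q[:,:2]*1000).astype(np.float32)))
v,u=np.where(m); print(u.min(),u.max(),v.min(),v.max())
c=im[max(v.min()-15,0):v.max()+15,max(u.min()-15,0):u.max()+15]
s=np.load("pics/s2.npz"); ks,Ts=s["K"],s["T"]; o=robot.get_obs(); p=pix(ks,Ts,o["position"]); print(p)
x,y=p.astype(int); e=s["im"][max(y-60,0):y+60,x-60:x+60]
cv2.imwrite("pics/c2.png",np.hstack([cv2.resize(c,(int(c.shape[1]*380/c.shape[0]),380),interpolation=cv2.INTER_CUBIC),cv2.resize(e,(380,380),interpolation=cv2.INTER_CUBIC)]))
E
```

```text
4.65 [ 0.6153 -0.0643  0.1766] x [-0.002   0.0011 -1.    ] jawyaw 75.9 [-0.74 -0.73 -1.33] [ 0.1  -0.05  0.03] 0.0197
delta tool cm [ 1.16  0.18 -0.64]
uprighting rot y,z 0.0006 -0.0022
4.65 [ 0.6153 -0.0643  0.1766] toolx [-0.002   0.0011 -1.    ] jaw yaw 75.9 [-0.74 -0.73 -1.33] 0.0197 q [-0.28  0.57  1.49  0.    1.08 -1.61]
4.7 [ 0.6153 -0.0643  0.1766] toolx [-0.0018  0.0015 -1.    ] jaw yaw 75.89 [-0.15 -0.2  -1.82] 0.0198 q [-0.29  0.57  1.49  0.    1.08 -1.61]
lid 11454 [ 0.55823221 -0.05905648  0.08794393] ((559.0359497070312, -59.31768035888672), (84.33877563476562, 51.870941162109375), 75.1912612915039)
227 376 108 201
[406.19654734 211.00480715]
```

View pics/c2.png

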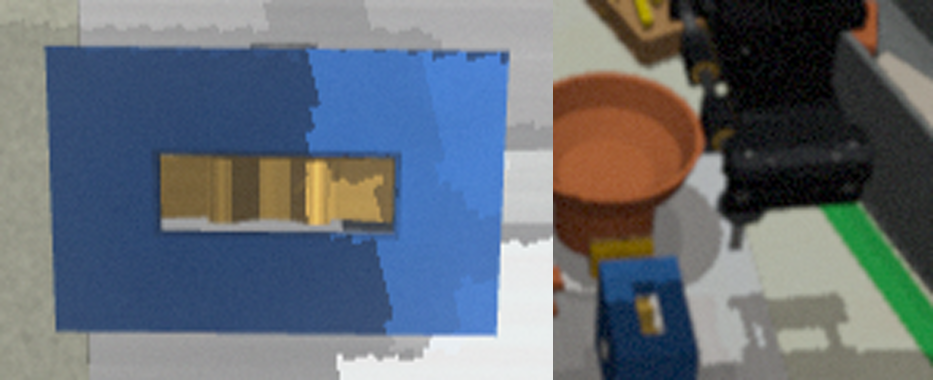

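The wrist crop shows the slot (crop x 160–395) with tooth tips at about x 220 and 318, i.e. y ≈ -11 and +8 mm. The gap centre is at y ≈ -1.5 mm. In the side crop the blade hangs below the fingers, its thin side along the jaw direction by all appearances.

```bash
cat > sl.py <<'E'
from h import *
import sys
yaw=np.radians(75.2); yc=np.array([np.cos(yaw),np.sin(yaw),0]); xc=np.array([yc[1],-yc[0],0])
SLOT=np.array([.5590,-.0593,.088])
o=robot.get_obs(); M=R.from_quat(o["tool_rot"]).as_matrix()
tip=o["position"]+M@np.array([.0509,.0018,0]); r=tip-SLOT
print("t",round(o["time"],2),"tip in slot xyz mm",(1e3*np.array([r@xc,r@yc,r[2]])).round(2),"F xyz",np.array([o["ft_force"]@xc,o["ft_force"]@yc,o["ft_force"][2]]).round(2),"yaw",np.degrees(np.arctan2(M[1,2],M[0,2])).round(2))
if len(sys.argv)>2:
    ys,z=float(sys.argv[1])/1e3,float(sys.argv[2])/1e3
    print("delta tool cm",(100*M.T@(SLOT+ys*yc+[0,0,z]-tip)).round(2))
d=M.T@np.array([0,0,-1]); print("rot x,y,z",(np.arctan2(M[1,2],M[0,2])-yaw).round(4),(-d[2]).round(4),d[1].round(4))
E
python3 sl.py -1.3 10
```

```text
t 4.75 tip in slot xyz mm [53.87  8.93 37.83] F xyz [-0.22  0.27 -0.83] yaw 75.85
delta tool cm [ 2.79  5.39 -0.96]
rot x,y,z 0.0113 0.0008 -0.002
```

Request:
arm_command(
  plan=[
    [0,2.7,-0.5,0.011,0,-0.002,1.5],
    [0,2.7,-0.5,0,0,0,1.5],
    [2.0,0,0,0,0,0,1.5],
    [0,0,0,0,0,0,1.5],
  ],
)

```text
time: 5.25
position: [0.5577, -0.0642, 0.1568]
tool_rot: [-0.431, 0.561, 0.431, 0.561]
ft_force: [0.5, 0.9, -0.6]
grip_width: 0.0195
```

```bash
python3 sl.py -1.3 10;python3 look.py wrist w3; python3 look.py side s3;  python3 - <<'E'
from h import *
f=np.load("pics/w3.npz"); a=f["im"][60:300,160:480]
s=np.load("pics/s3.npz"); o=robot.get_obs(); x,y=pix(s["K"],s["T"],o["position"]-[0,0,.04]).astype(int); e=s["im"][y-50:y+50,x-50:x+50]
cv2.imwrite("pics/c3.png",np.hstack([cv2.resize(a,(506,380)),cv2.resize(e,(380,380),interpolation=cv2.INTER_CUBIC)])[:, :800])
E
```

```text
t 5.25 tip in slot xyz mm [-1.82 -5.06 17.88] F xyz [ 0.26  0.97 -0.63] yaw 75.08
delta tool cm [ 0.79 -0.18  0.38]
rot x,y,z -0.0022 0.0004 0.0003
5.25 [ 0.5577 -0.0642  0.1568] toolx [ 4.e-04  3.e-04 -1.e+00] jaw yaw 75.08 [ 0.5   0.87 -0.63] 0.0195 q [-0.31  0.53  1.66  0.    0.95 -1.62]
5.3 [ 0.5585 -0.0644  0.1576] toolx [ 2.2e-03 -4.0e-04 -1.0e+00] jaw yaw 75.08 [-0.16  0.59 -1.8 ] 0.0198 q [-0.31  0.53  1.66  0.    0.95 -1.62]
```

View pics/c3.png

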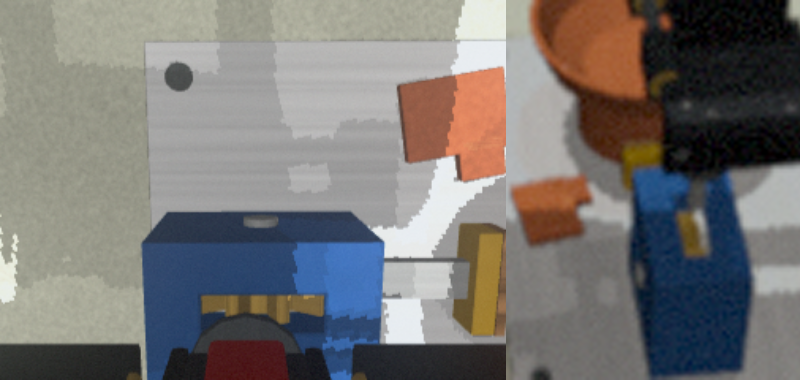

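The tool is over the slot, slightly behind its centre, as the numbers say. Correcting and lowering to just above the lid.

Request:
arm_command(
  plan=[
    [0,-0.15,0.38,0,0,0,1.5],
    [1.2,0,0,0,0,0,1.5],
    [0,0,0,0,0,0,1.5],
  ],
)

```text
time: 5.72
position: [0.5636, -0.0616, 0.1467]
tool_rot: [-0.433, 0.559, 0.429, 0.562]
ft_force: [0.0, 0.5, -0.8]
grip_width: 0.0196
```

```bash
python3 sl.py -1.3 -15
```

```text
t 5.72 tip in slot xyz mm [ 3.64 -1.05  7.81] F xyz [-0.11  0.5  -0.82] yaw 75.09
delta tool cm [ 2.28  0.38 -0.03]
rot x,y,z -0.0019 0.0001 0.0073
```

Request:
arm_command(
  plan=[
    [0,0.25,0,0,0,0.006,1.5],
    [0,0,0,0,0,0,1.5],
    [0,0,0,0,0,0,1.5],
  ],
)

```text
time: 6.1
position: [0.5612, -0.0608, 0.1466]
tool_rot: [-0.431, 0.56, 0.431, 0.561]
ft_force: [-0.2, -0.8, -2.2]
grip_width: 0.0197
```

```bash
python3 sl.py -1.3 -15
```

```text
t 6.1 tip in slot xyz mm [ 0.75 -0.89  7.69] F xyz [ 0.01 -0.78 -2.2 ] yaw 75.11
delta tool cm [ 2.27  0.08 -0.04]
rot x,y,z -0.0015 0.0001 0.0008
```

Good. Now down in steps, feeling.

Request:
arm_command(
  plan=[
    [0.6,0.05,0,0,0,0,1.5],
    [0.5,0,0,0,0,0,1.5],
    [0.5,0,0,0,0,0,1.5],
    [0,0,0,0,0,0,1.5],
  ],
)

```text
time: 6.6
position: [0.5605, -0.0606, 0.1293]
tool_rot: [-0.431, 0.56, 0.431, 0.561]
ft_force: [-0.5, 0.3, -1.0]
grip_width: 0.0197
```

```bash
python3 sl.py -1.3 -15
```

```text
t 6.6 tip in slot xyz mm [ 0.02 -0.91 -9.56] F xyz [-0.6   0.17 -1.03] yaw 75.11
delta tool cm [ 0.54  0.   -0.04]
rot x,y,z -0.0016 0.0001 0.0004
```

Request:
arm_command(
  plan=[
    [0.4,0,0,0,0,0,1.5],
    [0.2,0,0,0,0,0,1.5],
    [0,0,0,0,0,0,1.5],
  ],
)

```text
time: 6.98
position: [0.5607, -0.0607, 0.1229]
tool_rot: [-0.431, 0.56, 0.431, 0.561]
ft_force: [-0.3, 0.4, -1.7]
grip_width: 0.0199
```

```bash
python3 sl.py 15 -15
```

```text
t 6.97 tip in slot xyz mm [  0.21  -0.92 -15.98] F xyz [-0.41  0.29 -1.73] yaw 75.11
delta tool cm [-0.1   0.02  1.59]
rot x,y,z -0.0016 0.0001 0.0007
```

Request:
arm_command(
  plan=[
    [0,0,0.3,0,0,0,1.5],
    [0,0,0.3,0,0,0,1.5],
    [0,0,0.3,0,0,0,1.5],
    [0,0,0.3,0,0,0,1.5],
  ],
)

```text
time: 7.48
position: [0.5629, -0.0529, 0.1229]
tool_rot: [-0.434, 0.562, 0.43, 0.557]
ft_force: [-0.8, -5.1, -1.6]
grip_width: 0.0196
```

```bash
python3 sl.py 16 -16
```

```text
t 7.47 tip in slot xyz mm [  0.39   6.67 -15.96] F xyz [ 0.53 -5.13 -1.59] yaw 75.36
delta tool cm [-0.    0.04  0.93]
rot x,y,z 0.0028 -0.0093 0.0004
```

Request:
arm_command(
  plan=[
    [0,0,0.3,0,0,0,1.5],
    [0,0,0.3,0,-0.004,0,1.5],
    [0,0,0.3,0,0,0,1.5],
    [0,0,0.2,0,0,0,1.5],
  ],
)

```text
time: 7.98
position: [0.5648, -0.047, 0.1233]
tool_rot: [-0.437, 0.563, 0.43, 0.554]
ft_force: [-1.6, -5.2, -1.2]
grip_width: 0.0199
```

```bash
python3 sl.py 16 -16
```

```text
t 7.97 tip in slot xyz mm [  0.73  12.52 -15.62] F xyz [-0.25 -5.46 -1.24] yaw 75.64
delta tool cm [0.03 0.07 0.35]
rot x,y,z 0.0076 -0.016 0.0004
```

Request:
arm_command(
  plan=[
    [0,0,0.25,0.007,-0.012,0,1.5],
    [0,0.05,0.25,0,-0.006,0,1.5],
    [0,0,0.1,0,0,0,1.5],
  ],
)

```text
time: 8.35
position: [0.5666, -0.0407, 0.1238]
tool_rot: [-0.431, 0.559, 0.432, 0.562]
ft_force: [-0.2, -0.1, -0.8]
grip_width: 0.02
```

```bash
python3 sl.py 12 -16
```

```text
t 8.35 tip in slot xyz mm [  0.85  20.11 -15.13] F xyz [-0.15 -0.14 -0.77] yaw 75.19
delta tool cm [ 0.08  0.09 -0.81]
rot x,y,z -0.0003 0.0035 0.002
```

The blade ran out past the tooth's tip at the end of the stroke, which I estimate turned the wheel about 28°. Lifting out and looking at the teeth.

Request:
arm_command(
  plan=[
    [0,0.05,-0.2,0,0,0,1.5],
    [-1.5,0,0,0,0,0,1.5],
    [-1.6,0,0,0,0,0,1.5],
    [0,-1.5,-2.0,0,0,0,1.5],
    [0,-1.5,0,0,0,0,1.5],
    [0,0,0,0,0,0,1.5],
  ],
)

```text
time: 9.1
position: [0.5915, -0.07, 0.1578]
tool_rot: [-0.431, 0.557, 0.431, 0.563]
ft_force: [-0.7, 0.4, -1.9]
grip_width: 0.0201
```

```bash
python3 sl.py -5 10; python3 look.py wrist w4
python3 - <<'E'
from h import *
f=np.load("pics/w4.npz"); K,T=f["K"],f["T"]
yaw=np.radians(75.2); yc=np.array([np.cos(yaw),np.sin(yaw),0]); xc=np.array([yc[1],-yc[0],0]); S=np.array([.5590,-.0593,.088])
# rectify lid plane: 10 px/mm, x=cradle y -30..30, vertical = cradle x (-15..15)
q=[(-30,-15),(30,-15),(30,15),(-30,15)]
src=np.float32([pix(K,T,S+1e-3*(a*yc+b*xc)) for a,b in q]); dst=np.float32([((a+30)*10,(b+15)*10) for a,b in q])
w=cv2.warpPerspective(f["im"],cv2.getPerspectiveTransform(src,dst),(600,300),flags=cv2.INTER_CUBIC)
for a in range(-20,21,10): cv2.line(w,((a+30)*10,0),((a+30)*10,20),(255,255,255),1)
cv2.imwrite("pics/c4.png",w)
E
```

```text
t 9.1 tip in slot xyz mm [32.55 -1.68 18.92] F xyz [-0.78  0.16 -1.87] yaw 75.17
delta tool cm [ 0.88  3.26 -0.34]
rot x,y,z -0.0005 0.0067 0.0046
9.1 [ 0.5915 -0.07    0.1578] toolx [ 0.0061  0.0053 -1.    ] jaw yaw 75.17 [-0.72  0.36 -1.87] 0.0201 q [-0.31  0.57  1.57  0.01  1.   -1.63]
```

View pics/c4.png

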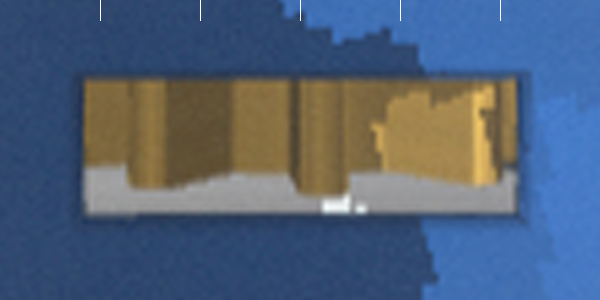

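Teeth now sit at y ≈ -15, +2 and +18.5 mm (crop x 150, 322 and 485). Next insertion goes at y ≈ -6.

Request:
arm_command(
  plan=[
    [0,1.6,-0.2,0,0.006,0.005,1.5],
    [0,1.6,-0.2,0,0,0,1.5],
    [0.6,0,0,0,0,0,1.5],
    [0,0,0,0,0,0,1.5],
    [0,0,0,0,0,0,1.5],
  ],
)

```text
time: 9.78
position: [0.5529, -0.0643, 0.1501]
tool_rot: [-0.429, 0.562, 0.434, 0.558]
ft_force: [0.3, -0.1, -2.5]
grip_width: 0.0198
```

```bash
python3 sl.py -6 -16
```

```text
t 9.78 tip in slot xyz mm [-6.91 -6.35 11.17] F xyz [ 0.35  0.   -2.48] yaw 75.19
delta tool cm [ 2.71 -0.71  0.04]
rot x,y,z -0.0003 0.0 -0.0087
```

Request:
arm_command(
  plan=[
    [0,-0.55,0,0,0,-0.008,1.5],
    [0,0,0,0,0,0,1.5],
    [0,0,0,0,0,0,1.5],
  ],
)

```text
time: 10.15
position: [0.5597, -0.066, 0.1501]
tool_rot: [-0.432, 0.56, 0.431, 0.56]
ft_force: [0.3, -0.4, -1.1]
grip_width: 0.0198
```

```bash
python3 sl.py -6 -16
```

```text
t 10.15 tip in slot xyz mm [ 0.61 -6.29 11.21] F xyz [ 0.44 -0.35 -1.13] yaw 75.2
delta tool cm [2.72 0.06 0.03]
rot x,y,z 0.0 -0.0001 0.0012
```

Request:
arm_command(
  plan=[
    [0.8,0.03,0,0,0,0,1.5],
    [0.7,0,0,0,0,0,1.5],
    [0.6,0,0,0,0,0,1.5],
    [0.4,0,0,0,0,0,1.5],
    [0.2,0,0,0,0,0,1.5],
    [0,0,0,0,0,0,1.5],
  ],
)

```text
time: 10.9
position: [0.559, -0.0658, 0.1205]
tool_rot: [-0.431, 0.56, 0.431, 0.56]
ft_force: [0.1, 0.1, -1.1]
grip_width: 0.0198
```

```bash
python3 sl.py -6 -16
```

```text
t 10.9 tip in slot xyz mm [ -0.15  -6.3  -18.36] F xyz [ 0.03  0.16 -1.14] yaw 75.2
delta tool cm [-0.24 -0.02  0.03]
rot x,y,z -0.0001 0.0 -0.0002
```

Request:
arm_command(
  plan=[
    [-0.1,0,0.3,0,0,0,1.5],
    [0,0,0.3,0,0,0,1.5],
    [0,0,0.25,0,-0.006,0,1.5],
  ],
)

```text
time: 11.28
position: [0.5609, -0.0595, 0.1219]
tool_rot: [-0.432, 0.559, 0.432, 0.56]
ft_force: [-1.8, -4.4, -3.7]
grip_width: 0.0199
```

```bash
python3 sl.py 15 -17
```

```text
t 11.28 tip in slot xyz mm [  0.13   0.35 -16.98] F xyz [-0.61 -4.67 -3.67] yaw 75.36
delta tool cm [0.   0.01 1.47]
rot x,y,z 0.0028 0.0011 0.0003
```

Request:
arm_command(
  plan=[
    [0,0,0.25,0,-0.006,0,1.5],
    [0,0,0.25,0,-0.006,0,1.5],
  ],
)

```text
time: 11.52
position: [0.5616, -0.0571, 0.1218]
tool_rot: [-0.431, 0.557, 0.435, 0.561]
ft_force: [-1.9, -5.3, -2.8]
grip_width: 0.0201
```

```bash
python3 sl.py 15 -17
```

```text
t 11.53 tip in slot xyz mm [  0.16   3.14 -17.09] F xyz [-0.5  -5.61 -2.79] yaw 75.53
delta tool cm [0.   0.01 1.19]
rot x,y,z 0.0057 0.0079 0.0001
```

Request:
arm_command(
  plan=[
    [0,0,0.3,0.005,0,0,1.5],
    [0,0,0.3,0,0,0,1.5],
  ],
)

```text
time: 11.78
position: [0.5624, -0.0542, 0.1218]
tool_rot: [-0.432, 0.559, 0.433, 0.56]
ft_force: [-1.7, -4.5, -2.2]
grip_width: 0.0198
```

```bash
python3 sl.py 15 -17
```

```text
t 11.78 tip in slot xyz mm [  0.21   5.94 -17.12] F xyz [-0.45 -4.82 -2.16] yaw 75.36
delta tool cm [-0.01  0.02  0.91]
rot x,y,z 0.0028 0.0022 -0.0002
```

Request:
arm_command(
  plan=[
    [0,0,0.3,0,0,0,1.5],
    [0,0,0.3,0,0,0,1.5],
  ],
)

```text
time: 12.02
position: [0.5634, -0.0511, 0.122]
tool_rot: [-0.434, 0.56, 0.432, 0.558]
ft_force: [-1.0, -4.8, -1.3]
grip_width: 0.0197
```

```bash
python3 sl.py 15 -17
```

```text
t 12.03 tip in slot xyz mm [  0.37   8.9  -16.93] F xyz [ 0.29 -4.86 -1.29] yaw 75.5
delta tool cm [0.   0.03 0.61]
rot x,y,z 0.0052 -0.0033 -0.0002
```

Request:
arm_command(
  plan=[
    [0,0,0.3,0.005,-0.004,0,1.5],
    [0,0,0.3,0,-0.004,0,1.5],
  ],
)

```text
time: 12.28
position: [0.5646, -0.0477, 0.1223]
tool_rot: [-0.432, 0.56, 0.432, 0.56]
ft_force: [-2.1, -4.4, -1.3]
grip_width: 0.02
```

```bash
python3 sl.py 15 -17
```

```text
t 12.28 tip in slot xyz mm [  0.67  12.66 -16.57] F xyz [-0.88 -4.76 -1.28] yaw 75.34
delta tool cm [0.04 0.07 0.23]
rot x,y,z 0.0024 -0.0002 0.0002
```

Request:
arm_command(
  plan=[
    [0,0,0.25,0,-0.004,0,1.5],
    [0,0,0.2,0,-0.004,0,1.5],
  ],
)

```text
time: 12.52
position: [0.5656, -0.045, 0.1227]
tool_rot: [-0.432, 0.558, 0.433, 0.561]
ft_force: [-2.0, -5.3, -0.7]
grip_width: 0.0193
```

```bash
python3 sl.py 15 -17
```

```text
t 12.53 tip in slot xyz mm [  0.96  15.71 -16.16] F xyz [-0.55 -5.66 -0.67] yaw 75.43
delta tool cm [ 0.08  0.1  -0.07]
rot x,y,z 0.0041 0.0046 0.0007
```

Stroke 2 done, the force staying near 5 N. Lifting within the slot (tip above the teeth), going back and re-inserting.

Request:
arm_command(
  plan=[
    [0,0.05,-0.3,0,0,0,1.5],
    [-1.5,0.05,0,0,0,0,1.5],
    [0,0,-0.9,0,0,0,1.5],
    [0,0,-0.9,0,0,0,1.5],
    [0,0,0,0,0,0,1.5],
    [0,0,0,0,0,0,1.5],
  ],
)

```text
time: 13.28
position: [0.5596, -0.0644, 0.1391]
tool_rot: [-0.43, 0.557, 0.433, 0.563]
ft_force: [0.6, -0.2, -1.6]
grip_width: 0.02
```

```bash
python3 sl.py -5.7 -17
```

```text
t 13.28 tip in slot xyz mm [ 0.18 -4.25  0.22] F xyz [ 0.63 -0.04 -1.6 ] yaw 75.29
delta tool cm [ 1.72  0.02 -0.16]
rot x,y,z 0.0016 0.0095 0.0021
```

Request:
arm_command(
  plan=[
    [0,0,-0.1,0,0.009,0.002,1.5],
    [0.6,0,0,0,0,0,1.5],
    [0.5,0,0,0,0,0,1.5],
    [0.4,0,0,0,0,0,1.5],
    [0.2,0,0,0,0,0,1.5],
    [0,0,0,0,0,0,1.5],
  ],
)

```text
time: 14.02
position: [0.5589, -0.0647, 0.1199]
tool_rot: [-0.431, 0.56, 0.433, 0.559]
ft_force: [-0.0, 0.0, -1.8]
grip_width: 0.0196
```

```bash
python3 sl.py -5.7 -17
```

```text
t 14.03 tip in slot xyz mm [ -0.65  -5.21 -18.95] F xyz [-0.02  0.02 -1.77] yaw 75.32
delta tool cm [-0.2  -0.06 -0.05]
rot x,y,z 0.0022 0.0003 -0.002
```

Request:
arm_command(
  plan=[
    [-0.15,-0.03,0.25,0,0,0,1.5],
    [0,0,0.25,0,-0.004,0,1.5],
    [0,0,0.25,0,-0.006,0,1.5],
  ],
)

```text
time: 14.4
position: [0.5603, -0.0607, 0.1217]
tool_rot: [-0.432, 0.559, 0.434, 0.559]
ft_force: [-1.4, -6.9, -3.0]
grip_width: 0.0197
```

```bash
python3 sl.py 15 -17
```

```text
t 14.4 tip in slot xyz mm [ -0.26  -0.86 -17.21] F xyz [ 0.43 -7.02 -2.95] yaw 75.56
delta tool cm [-0.02 -0.04  1.59]
rot x,y,z 0.0064 0.0029 -0.0022
```

Request:
arm_command(
  plan=[
    [0,0,0.25,0,-0.005,0,1.5],
    [0,0,0.2,0,-0.003,0,1.5],
  ],
)

```text
time: 14.65
position: [0.5605, -0.0601, 0.1217]
tool_rot: [-0.433, 0.558, 0.436, 0.558]
ft_force: [-2.9, -5.9, -2.7]
grip_width: 0.0195
```

```bash
python3 sl.py 15 -17
```

```text
t 14.65 tip in slot xyz mm [ -0.25  -0.27 -17.19] F xyz [-1.3  -6.49 -2.69] yaw 75.77
delta tool cm [-0.01 -0.04  1.53]
rot x,y,z 0.01 0.0032 -0.0026
```

Request:
arm_command(
  plan=[
    [0,0,0.25,0.008,-0.004,-0.002,1.5],
    [0,0,0.25,0,-0.004,0,1.5],
  ],
)

```text
time: 14.9
position: [0.5607, -0.0593, 0.1217]
tool_rot: [-0.432, 0.558, 0.434, 0.56]
ft_force: [-1.3, -7.1, -3.3]
grip_width: 0.0199
```

```bash
python3 sl.py 15 -17
```

```text
t 14.9 tip in slot xyz mm [ -0.28   0.62 -17.24] F xyz [ 0.55 -7.16 -3.25] yaw 75.51
delta tool cm [-0.02 -0.04  1.44]
rot x,y,z 0.0054 0.0032 -0.0014
```

Request:
arm_command(
  plan=[
    [0,0,0.25,0,-0.003,0,1.5],
    [0,0,0.25,0,-0.003,0,1.5],
  ],
)

```text
time: 15.15
position: [0.5609, -0.0585, 0.1216]
tool_rot: [-0.433, 0.558, 0.435, 0.558]
ft_force: [-2.5, -6.1, -2.5]
grip_width: 0.0195
```

```bash
python3 sl.py 15 -17
```

```text
t 15.15 tip in slot xyz mm [ -0.26   1.29 -17.25] F xyz [-0.88 -6.59 -2.46] yaw 75.72
delta tool cm [-0.02 -0.04  1.37]
rot x,y,z 0.0091 0.001 -0.0018
```

Request:
arm_command(
  plan=[
    [0,0,0.32,0.008,-0.003,0,1.5],
    [0,0,0.32,0,-0.003,0,1.5],
  ],
)

```text
time: 15.4
position: [0.5614, -0.0566, 0.1215]
tool_rot: [-0.432, 0.56, 0.433, 0.558]
ft_force: [-1.2, -5.8, -3.4]
grip_width: 0.0199
```

```bash
python3 sl.py 15 -17
```

```text
t 15.4 tip in slot xyz mm [ -0.29   3.14 -17.38] F xyz [ 0.36 -5.91 -3.35] yaw 75.46
delta tool cm [-0.04 -0.03  1.19]
rot x,y,z 0.0046 -0.0015 -0.0024
```

Request:
arm_command(
  plan=[
    [0,0,0.32,0.003,-0.003,0,1.5],
    [0,0,0.32,0.003,-0.003,0,1.5],
  ],
)

```text
time: 15.65
position: [0.562, -0.0547, 0.1215]
tool_rot: [-0.432, 0.562, 0.432, 0.558]
ft_force: [-2.4, -6.3, -2.4]
grip_width: 0.0195
```

```bash
python3 sl.py 15 -17
```

```text
t 15.65 tip in slot xyz mm [ -0.21   5.03 -17.36] F xyz [-0.76 -6.67 -2.43] yaw 75.33
delta tool cm [-0.04 -0.02  1.  ]
rot x,y,z 0.0022 -0.0042 -0.0028
```

Request:
arm_command(
  plan=[
    [0,0,0.32,0.003,-0.004,0,1.5],
    [0,0,0.32,0.003,-0.004,0,1.5],
  ],
)

```text
time: 15.9
position: [0.5627, -0.0527, 0.1217]
tool_rot: [-0.432, 0.562, 0.431, 0.558]
ft_force: [-2.2, -6.1, -2.2]
grip_width: 0.0194
```

```bash
python3 sl.py 15 -17
```

```text
t 15.9 tip in slot xyz mm [ -0.11   7.04 -17.23] F xyz [-0.6  -6.44 -2.17] yaw 75.2
delta tool cm [-0.03 -0.01  0.8 ]
rot x,y,z -0.0 -0.0047 -0.0032
```

Request:
arm_command(
  plan=[
    [0,0,0.32,0.003,-0.004,0,1.5],
    [0,0,0.32,0.003,-0.004,0,1.5],
  ],
)

```text
time: 16.15
position: [0.5634, -0.0507, 0.122]
tool_rot: [-0.431, 0.563, 0.431, 0.559]
ft_force: [-2.2, -5.7, -1.9]
grip_width: 0.0198
```

```bash
python3 sl.py 15 -17
```

```text
t 16.15 tip in slot xyz mm [  0.1    9.17 -16.92] F xyz [-0.68 -6.11 -1.88] yaw 75.05
delta tool cm [0.01 0.01 0.58]
rot x,y,z -0.0026 -0.005 -0.0033
```

Request:
arm_command(
  plan=[
    [0,0,0.32,0,-0.004,0.002,1.5],
    [0,0,0.32,0,-0.004,0,1.5],
  ],
)

```text
time: 16.4
position: [0.5642, -0.0491, 0.1225]
tool_rot: [-0.432, 0.563, 0.432, 0.557]
ft_force: [-1.9, -7.2, -1.2]
grip_width: 0.0194
```

```bash
python3 sl.py 15 -17
```

```text
t 16.4 tip in slot xyz mm [  0.38  10.92 -16.39] F xyz [ 0.03 -7.42 -1.24] yaw 75.29
delta tool cm [0.06 0.04 0.41]
rot x,y,z 0.0016 -0.0061 -0.0051
```

Request:
arm_command(
  plan=[
    [0,0,0.32,0,-0.004,0,1.5],
    [0,0,0.32,0,-0.004,0,1.5],
  ],
)

```text
time: 16.65
position: [0.5647, -0.048, 0.1231]
tool_rot: [-0.434, 0.562, 0.433, 0.555]
ft_force: [-3.0, -7.4, -0.4]
grip_width: 0.0198
```

```bash
python3 sl.py 15 -17
```

```text
t 16.65 tip in slot xyz mm [  0.6   11.91 -15.79] F xyz [-1.01 -7.96 -0.42] yaw 75.56
delta tool cm [0.12 0.06 0.31]
rot x,y,z 0.0064 -0.0086 -0.0053
```

Request:
arm_command(
  plan=[
    [0.1,0.03,0.32,0.005,-0.005,0.003,1.5],
  ],
)

```text
time: 16.77
position: [0.565, -0.0475, 0.1228]
tool_rot: [-0.432, 0.564, 0.433, 0.555]
ft_force: [-3.1, -7.1, 2.8]
grip_width: 0.0199
```

Request:
arm_command(
  plan=[
    [0.08,0.03,0.32,0.002,-0.005,0,1.5],
  ],
)

```text
time: 16.9
position: [0.5652, -0.0472, 0.1227]
tool_rot: [-0.433, 0.564, 0.432, 0.555]
ft_force: [-3.0, -8.7, 1.2]
grip_width: 0.0197
```

```bash
python3 sl.py 15 -17
```

```text
t 16.9 tip in slot xyz mm [  0.69  12.84 -16.22] F xyz [-0.66 -9.15  1.16] yaw 75.42
delta tool cm [0.08 0.07 0.22]
rot x,y,z 0.0038 -0.0093 -0.0071
```

Request:
arm_command(
  plan=[
    [0.03,0.03,0.33,0.003,-0.004,0.004,1.5],
  ],
)

```text
time: 17.02
position: [0.5653, -0.0469, 0.1229]
tool_rot: [-0.432, 0.565, 0.433, 0.554]
ft_force: [-2.8, -8.3, -1.3]
grip_width: 0.0196
```

```bash
python3 sl.py 9 -16
```

```text
t 17.02 tip in slot xyz mm [  0.6   12.98 -16.  ] F xyz [-0.63 -8.74 -1.29] yaw 75.39
delta tool cm [ 0.    0.06 -0.4 ]
rot x,y,z 0.0034 -0.0113 -0.0105
```

Request:
arm_command(
  plan=[
    [0.05,0.03,0.36,0.003,-0.008,0.008,1.5],
  ],
)

```text
time: 17.15
position: [0.5657, -0.0469, 0.1229]
tool_rot: [-0.43, 0.566, 0.435, 0.553]
ft_force: [-2.6, -9.1, -0.3]
grip_width: 0.0196
```

```bash
python3 sl.py 9 -16
```

```text
t 17.15 tip in slot xyz mm [  0.59  13.21 -15.98] F xyz [-0.19 -9.48 -0.31] yaw 75.39
delta tool cm [ 0.01  0.06 -0.42]
rot x,y,z 0.0033 -0.0101 -0.0175
```

Snug at 9.5 N. Backing off and lifting straight out.

Request:
arm_command(
  plan=[
    [0,0.05,-0.5,0,0,0,1.5],
    [0,0,0,0,0,0,1.5],
    [-1.5,0,0,0,0,0,1.5],
    [-1.5,0,0,0,0,0,1.5],
    [-2,0,0,0,0,0,1.5],
    [-2,0,0,0,0,0,1.5],
    [0,0,0,0,0,0,1.5],
  ],
)

```text
time: 18.02
position: [0.5669, -0.0497, 0.2001]
tool_rot: [-0.431, 0.564, 0.434, 0.555]
ft_force: [0.1, -0.3, -1.4]
grip_width: 0.0196
```

```bash
python3 sl.py; python3 st.py .4805 -.2762 .19; python3 look.py side s5
python3 - <<'E'
import cv2
im=cv2.imread("pics/s5.png")[120:320,270:470]; cv2.imwrite("pics/c5.png",cv2.resize(im,(600,600),interpolation=cv2.INTER_CUBIC))
E
```

```text
t 18.02 tip in slot xyz mm [ 2.82 10.9  61.2 ] F xyz [ 0.16 -0.24 -1.38] yaw 75.38
rot x,y,z 0.0032 -0.0072 -0.0117
18.02 [ 0.5669 -0.0497  0.2001] x [-0.0131 -0.004  -0.9999] jawyaw 75.38 [ 0.09 -0.28 -1.38] [ 0.08 -0.06 -0.03] 0.0196
delta tool cm [  1.21   2.63 -24.09]
uprighting rot y,z -0.0072 -0.0117
18.02 [ 0.5669 -0.0497  0.2001] toolx [-0.0131 -0.004  -0.9999] jaw yaw 75.38 [ 0.09 -0.28 -1.38] 0.0196 q [-0.28  0.48  1.59 -0.01  1.08 -1.59]
```

View pics/c5.png

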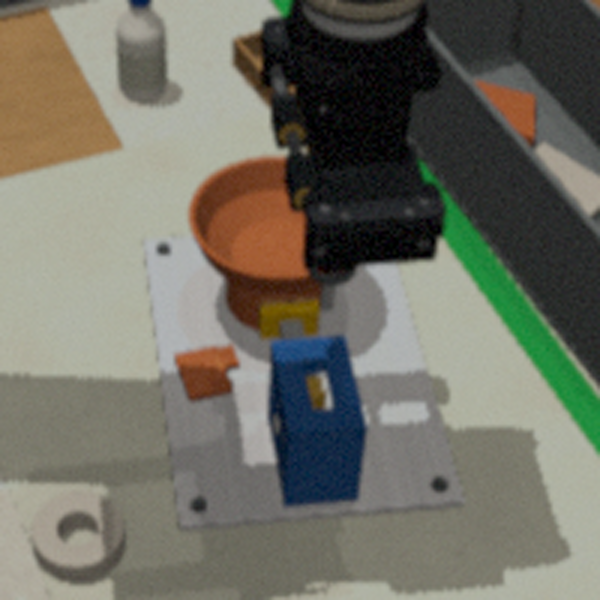

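The shoe (crop 290,315) sits against the bowl's foot. Carrying the adjuster back to the stand.

Request:
arm_command(
  plan=[
    [0,0.5,-4.8,0,-0.007,-0.011,1.5],
    [0,0.5,-4.8,0,0,0,1.5],
    [0,0.5,-4.8,0,0,0,1.5],
    [0,0.5,-4.8,0,0,0,1.5],
    [0,0.5,-4.4,0,0,0,1.5],
    [0,0,0,-0.082,0,0,1.5],
    [0,0,0,0,0,0,1.5],
    [0,0,0,0,0,0,1.5],
  ],
)

```text
time: 19.08
position: [0.478, -0.2749, 0.1943]
tool_rot: [-0.452, 0.541, 0.46, 0.54]
ft_force: [0.0, 0.2, -0.8]
grip_width: 0.0195
```

```bash
python3 st.py .4805 -.2762 .12
```

```text
19.07 [ 0.478  -0.2749  0.1943] x [-0.0088  0.007  -0.9999] jawyaw 80.28 [ 0.    0.15 -0.8 ] [ 0.13 -0.08 -0.01] 0.0195
delta tool cm [ 7.43 -0.34 -0.12]
uprighting rot y,z 0.0054 -0.0099
```

Request:
arm_command(
  plan=[
    [3,-0.3,-0.12,0,0.005,-0.01,1.5],
    [3,0,0,0,0,0,1.5],
    [0.9,0,0,0,0,0,1.5],
    [0,0,0,0,0,0,1.5],
    [0,0,0,0,0,0,1.5],
  ],
)

```text
time: 19.7
position: [0.483, -0.2744, 0.1252]
tool_rot: [-0.458, 0.54, 0.455, 0.541]
ft_force: [-0.0, -0.0, -0.5]
grip_width: 0.02
```

```bash
python3 st.py .4805 -.2762 .12;  python3 look.py side s6; python3 look.py scene s7
python3 - <<'E'
from h import *
out=[]
o=robot.get_obs()
for t in("s6","s7"):
    f=np.load(f"pics/{t}.npz"); im=f["im"].copy(); K,T=f["K"],f["T"]
    x,y=pix(K,T,np.array([.4796,-.2752,.05])).astype(int); c=cv2.resize(im[y-50:y+50,x-50:x+50],(400,400),interpolation=cv2.INTER_CUBIC)
    for P,col in(([.4796,-.2752,.05],(255,255,0)),(o["position"]-[0,0,.0509],(0,255,0))):
        p=(pix(K,T,np.array(P))-[x-50,y-50])*4; cv2.circle(c,tuple(int(a) for a in p),3,col,1)
    out.append(c)
cv2.imwrite("pics/c6.png",np.hstack(out))
s=np.load("pics/s7.npz")["im"]; a=cv2.imread("pics/scene0.png")
E
```

```text
19.7 [ 0.483  -0.2744  0.1252] x [ 0.0031 -0.0018 -1.    ] jawyaw 80.39 [-0.03 -0.02 -0.52] [ 0.09 -0.04  0.05] 0.02
delta tool cm [ 0.52  0.22 -0.22]
uprighting rot y,z -0.0013 0.0033
19.7 [ 0.483  -0.2744  0.1252] toolx [ 0.0031 -0.0018 -1.    ] jaw yaw 80.39 [-0.03 -0.02 -0.52] 0.02 q [-0.72  0.57  1.7   0.    0.87 -2.12]
19.75 [ 0.4831 -0.2745  0.1253] toolx [ 0.0034 -0.002  -1.    ] jaw yaw 80.39 [ 0.24  0.81 -0.74] 0.0196 q [-0.72  0.57  1.7   0.    0.87 -2.12]
```

View pics/c6.png

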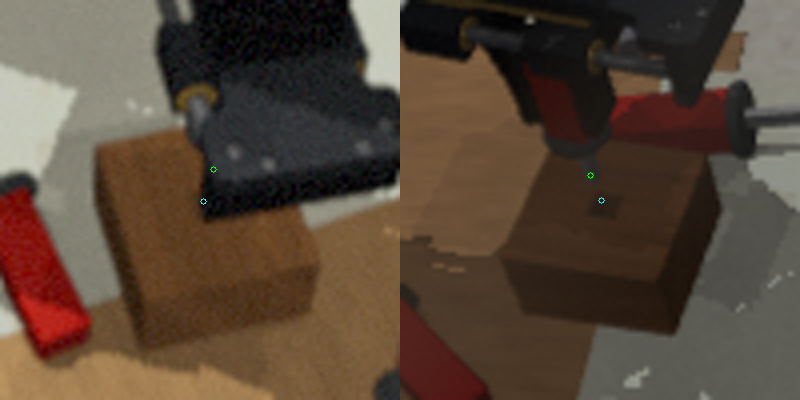

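In the scene crop the blade tip (593,183) and the hole (603,208) are both shifted the same few pixels from prediction, so the offset is a camera bias and the relative aim holds. The two look-alikes now lie on the bench. They aren't listed bystanders, but I'll check when that happened. First, align.

Request:
arm_command(
  plan=[
    [0,0.2,-0.2,0,-0.001,0.003,1.5],
    [0.8,0,0,0,0,0,1.5],
    [0,0,0,0,0,0,1.5],
    [0,0,0,0,0,0,1.5],
  ],
)

```text
time: 20.3
position: [0.4811, -0.2771, 0.1182]
tool_rot: [-0.457, 0.54, 0.455, 0.54]
ft_force: [-0.0, -0.6, -0.8]
grip_width: 0.0195
```

```bash
python3 st.py .4805 -.2762 .0655
python3 - <<'E'
from h import *
for t in("w1","w2","s2","s3","s5"):
    f=np.load(f"pics/{t}.npz"); P=cloud(f["K"],f["T"],f["d"]); H,S,V=cv2.split(cv2.cvtColor(f["im"],cv2.COLOR_BGR2HSV))
    for c in((.404,-.172),(.459,-.39)):
        m=((H<5)|(H>175))&(S>150)&(np.hypot(P[...,0]-c[0],P[...,1]-c[1])<.09)&(np.hypot(P[...,0]-.479,P[...,1]+.275)>.03)&(f["d"]>0)
        if m.sum()>20: print(t,c,m.sum(),"zmax",np.percentile(P[m][:,2],98).round(3))
E
```

```text
20.3 [ 0.4811 -0.2771  0.1182] x [ 0.0026 -0.0025 -1.    ] jawyaw 80.36 [-0.05 -0.58 -0.8 ] [ 0.09 -0.1   0.03] 0.0195
delta tool cm [5.27 0.09 0.09]
uprighting rot y,z -0.002 0.003
w1 (0.404, -0.172) 1868 zmax 0.126
w1 (0.459, -0.39) 2025 zmax 0.29
s2 (0.404, -0.172) 252 zmax 0.035
s2 (0.459, -0.39) 433 zmax 0.051
s3 (0.404, -0.172) 254 zmax 0.035
s3 (0.459, -0.39) 63 zmax 0.04
s5 (0.404, -0.172) 255 zmax 0.035
s5 (0.459, -0.39) 57 zmax 0.039
```

Request:
arm_command(
  plan=[
    [1,0.08,0.08,0,-0.001,0.002,1.5],
    [1.5,0,0,0,0,0,1.5],
    [1.2,0,0,0,0,0,1.5],
    [0,0,0,0,0,0,1.5],
  ],
)

```text
time: 20.8
position: [0.48, -0.2758, 0.0778]
tool_rot: [-0.456, 0.54, 0.456, 0.54]
ft_force: [-0.4, -0.4, -1.2]
grip_width: 0.0199
```

```bash
python3 st.py .4805 -.2762 .0655
```

```text
20.8 [ 0.48   -0.2758  0.0778] x [-6.e-04  1.e-04 -1.e+00] jawyaw 80.36 [-0.35 -0.39 -1.17] [ 0.12 -0.02 -0.  ] 0.0199
delta tool cm [ 1.23 -0.06 -0.03]
uprighting rot y,z 0.0 -0.0007
```

In the hole with no contact force. Down to the flange.

Request:
arm_command(
  plan=[
    [0.8,-0.03,0,0,0,0,1.5],
    [0.3,0,0,0,0,0,1.5],
    [0,0,0,0,0,0,1.5],
    [0,0,0,0,0,0,1.5],
  ],
)

```text
time: 21.3
position: [0.4807, -0.2761, 0.0662]
tool_rot: [-0.456, 0.54, 0.456, 0.54]
ft_force: [0.5, 0.6, -0.7]
grip_width: 0.0197
```

```bash
python3 st.py .4805 -.2762 .0655
```

```text
21.3 [ 0.4807 -0.2761  0.0662] x [ 0.e+00 -4.e-04 -1.e+00] jawyaw 80.36 [ 0.48  0.63 -0.74] [ 0.05 -0.05 -0.03] 0.0197
delta tool cm [ 0.07  0.02 -0.01]
uprighting rot y,z -0.0004 0.0001
```

Request:
arm_command(
  plan=[
    [0.12,0,0,0,0,0,1.5],
    [0,0,0,0,0,0,3],
    [0,0,0,0,0,0,5],
    [0,0,0,0,0,0,6],
    [0,0,0,0,0,0,6],
    [-2,0,0,0,0,0,6],
    [-4,0,0,0,0,0,6],
    [-4,0,0,0,0,0,6],
    [-4,0,0,0,0,0,6],
    [0,0,0,0,0,0,6],
  ],
)

```text
time: 22.55
position: [0.481, -0.2764, 0.2096]
tool_rot: [-0.457, 0.54, 0.456, 0.54]
ft_force: [-0.3, 0.3, -0.4]
grip_width: 0.0603
```

```bash
python3 look.py wrist w8; python3 look.py side s8; python3 look.py scene s9
python3 - <<'E'
from h import *
f=np.load("pics/w8.npz"); P=cloud(f["K"],f["T"],f["d"]); H,S,V=cv2.split(cv2.cvtColor(f["im"],cv2.COLOR_BGR2HSV))
m=((H<5)|(H>175))&(S>150)&(P[...,2]>.1)&(P[...,2]<.118)&(f["d"]>0)&(np.hypot(P[...,0]-.479,P[...,1]+.275)<.03)
q=P[m]; print(m.sum(),q.mean(0).round(4),cv2.minAreaRect((q[:,:2]*1000).astype(np.float32)),"z range",np.percentile(q[:,2],[5,95]))
a=f["im"][150:300,230:430]; g=np.load("pics/s9.npz")["im"][250:400,230:430]; s=np.load("pics/s8.npz")["im"][160:310,280:480];s7=np.load("pics/s8.npz")["im"][280:430,280:480]
r=lambda x:cv2.resize(x,(400,300),interpolation=cv2.INTER_CUBIC)
cv2.imwrite("pics/c8.png",np.vstack([np.hstack([r(a),r(g)]),np.hstack([r(s),r(s7)])]))
# bystander drift, side view before/after
E
```

```text
22.55 [ 0.481  -0.2764  0.2096] toolx [ 8.0e-04 -1.2e-03 -1.0e+00] jaw yaw 80.35 [-0.31  0.31 -0.44] 0.0603 q [-0.72  0.45  1.63 -0.    1.07 -2.13]
22.6 [ 0.4798 -0.2754  0.2077] toolx [-0.0025  0.0017 -1.    ] jaw yaw 80.34 [-1.04  0.8  -0.28] 0.0596 q [-0.72  0.45  1.63 -0.    1.07 -2.13]
22.65 [ 0.4789 -0.2747  0.2063] toolx [-0.005   0.0039 -1.    ] jaw yaw 80.34 [0.45 0.4  0.18] 0.06 q [-0.72  0.45  1.63 -0.    1.07 -2.13]
940 [ 0.4787 -0.2764  0.1086] ((479.365234375, -276.4389343261719), (19.193037033081055, 19.34666633605957), 80.24107360839844) z range [0.10639774 0.10996012]
```

View pics/c8.png

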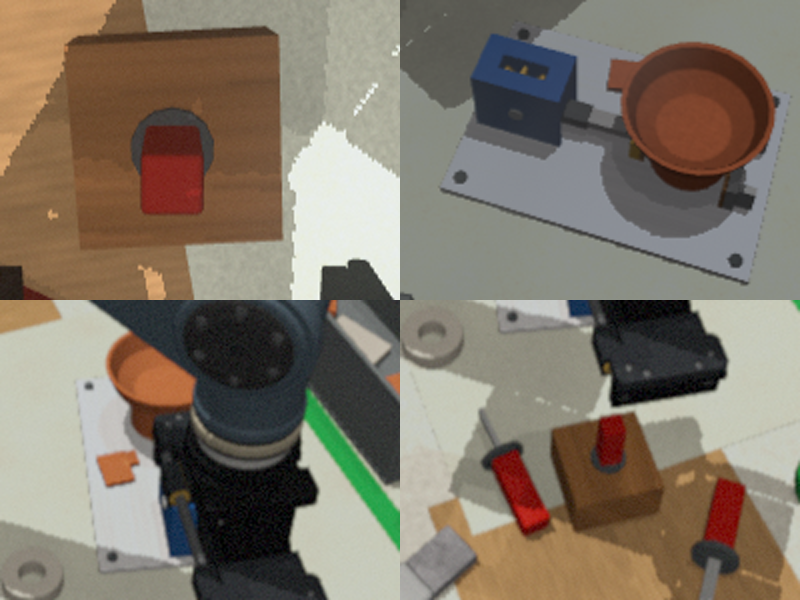

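The adjuster is upright in its hole, top at z 0.1086 as at the start, and the bowl's foot reaches the stop (crop 725,185). One numeric check of the bowl's position, before and after.

Run:
```python
from h import *
yaw=np.radians(75.2); yc=np.array([np.cos(yaw),np.sin(yaw)]); xc=np.array([yc[1],-yc[0]]); S=np.array([.5590,-.0593])
K,T=pose("scene")
for t in("start","end"):
    im=cv2.imread("pics/scene0.png") if t=="start" else np.load("pics/s9.npz")["im"]; d=np.load("pics/scene0.npy") if t=="start" else np.load("pics/s9.npz")["d"]
    P=cloud(K,T,d); H,SS,V=cv2.split(cv2.cvtColor(im,cv2.COLOR_BGR2HSV))
    m=(H<14)&(SS>100)&(P[...,2]>.093)&(P[...,2]<.104)&(d>0)&(np.hypot(P[...,0]-.6,P[...,1]-.095)<.1)
    q=P[m][:,:2]; A=np.c_[2*q,np.ones(len(q))]; s=np.linalg.lstsq(A,(q**2).sum(1),rcond=None)[0]
    r=np.sqrt(s[2]+s[:2]@s[:2]); c=s[:2]-S
    sh=((H>18)&(H<32)&(SS>120)&(P[...,2]>.03)&(P[...,2]<.055)&(np.hypot(P[...,0]-.57,P[...,1]-.03)<.06)&(d>0))
    y=((P[sh][:,:2]-S)@yc-.075)*1e3 if sh.sum()>5 else [0]
    print(t,len(q),"bowl cradle x,y mm",(1e3*c@xc).round(1),(1e3*c@yc-75).round(1),"r",(r*1e3).round(1),"shoe n,y max",sh.sum(),np.percentile(y,95).round(1))
o=robot.get_obs(); print(o["time"],o["joint_velocities"].round(3),o["ft_force"].round(2))
```

```text
start 680 bowl cradle x,y mm -1.7 80.4 r 63.8 shoe n,y max 45 24.3
end 768 bowl cradle x,y mm -1.6 86.2 r 63.8 shoe n,y max 16 43.8
22.7 [-0.004  0.02   0.011 -0.     0.001  0.   ] [ 0.4  -0.5  -0.62]
```

Bowl now at y ≈ 86 mm (85 expected, ±2), having slid about 5.8 mm. Handing in.

```bash
python3 -c "
from rig import workorder
print(workorder.hand_in())"
```

```text
the job is handed in; nothing more can be done
None
```

The bowl is gripped against the stop, the adjuster is back in its stand, and I handed the job in at about 22.7 s. It went wrong in two places: both look-alike tools fell over, and the first stroke overran.

**What I did:** I took the smallest red-handled adjuster from its stand. Three strokes through the slot pushed the star wheel until it turned stiff, with the blade force rising from about 6 N to 9.5 N. I then put the adjuster back and let go.

**Last checks:**
- **Bowl:** its axis is at about y = 86 mm (85 expected, measured to about 2 mm), having slid about 5.8 mm. The last picture shows its foot at the stop. The grip on the bowl was judged only from the blade force.
- **Adjuster:** it stands upright, with its handle top at z = 0.1086 m, as at the start, and its position within about 2 mm of where it was.
- **Robot:** the gripper is open and clear of everything.
- **Bystanders:** I did not measure any of the listed bystanders.

**What went wrong:**
- **Look-alike tools:** the two larger red-handled tools beside the stand were upright at 2 s and lying down by 4.7 s, while I was picking up the adjuster. The gripper may have brushed them. They are not on the bystander list, but they were not left as found.
- **First stroke:** the blade ran off the end of a tooth. I looked at the wheel again and set the later strokes from where the teeth then stood.

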